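# Close and tuck the adjuster cover

### The job

Close the sprung cover of the adjuster housing: push it over with the fingertips until it lies flat on the housing, and, keeping it pressed down, push its thumb step towards the retaining lip until the cover's free edge is tucked fully home beneath the lip and stays shut by itself. Only push and press: do not take the cover between the fingers, and leave the loose parts and tools standing about where they are.

Things in the scene. Friction and masses are not known exactly. Their poses are not given: they have to be found in the camera images.
- housing: Grey-painted adjuster housing bolted to the deck (sizes in mm): block 180 (x) x 150 (y) x 55 high, with an open pocket 75 x 100, 30 deep, holding three brass setting screws. Origin: centre of its underside, on the deck; z up; +x points from the hinge side to the lip side. The sprung cover stands open at its -x side, the fixed dark steel lip is at its +x side.
- hinge (a point): Middle of the cover's hinge pin: in the housing frame x -75, y 0, z 58 mm. The pin lies along the housing's y, 8 mm thick, 124 mm long.
- lip (a point): Middle of the front of the lip's flat part, underside: housing frame x 53, y 0, z 62 mm. A steel strip 124 mm wide (y), 4 thick, overhanging towards the hinge; its up-turned front (lead-in) begins at x 45, up to z 72. The gap under it takes the 3 mm cover plate with 2.5 to spare; the post carrying the lip begins at x 75.
- cover_step (a point): Middle of the upright face of the cover's thumb step (mm): a wedge 100 wide on the outer face (uppermost when closed). The upright face looks towards the hinge, stands 70 from the pin (slid back), 14 above the plate's face; from its crest it slopes down to the plate 30 farther on. Between pin and step the plate is plain. Axes move with the cover: x from pin to free edge, z out of the outer face.
- cover_edge (a point): Middle of the cover's free edge, mid-thickness, 118 mm from the pin (slid back). The cover is an aluminium plate 3 mm thick, 124 wide, reaching from 8 to 118 mm from the pin; its mid-plane passes through the pin. Same axes as cover_step.
- cover_hinge (a joint): Cover angle, rad: 0 = closed flat on the housing, a firm stop (outer face 59.5 mm above the deck), 1.57 = upright, up to 2.1 = leaning back. A spring lifts the cover again from any angle below about 1.4 unless it is pressed down or held by the lip; closing takes about 2 to 3 N at 60 mm from the pin.
- cover_slide (a joint): How far the plate is slid along itself away from the pin, m: 0 = back (start), 0.024 = fully out, a stop. About 2 N of friction; stays where left. Closed and slid back, the free edge lies 2 mm short of the lip's lead-in; at 0.024 it lies 14 mm beneath the lip's flat part. Slid out before the cover is flat, the edge fouls the lip from above.
- collar: loose steel shaft collar lying flat, 38 outside diameter, 14 high; origin: centre of its underside. Sizes in mm. To be left alone.
- bolt: loose dark bolt standing on its head, 22 diameter, 45 high; origin: centre of its underside. Sizes in mm. To be left alone.
- clamp_knob: loose black round clamping knob lying with its steel stud up, 42 diameter, 46 high; origin: centre of its underside. Sizes in mm. To be left alone.
- wrench: loose wrench lying flat, 170 long; origin on its underside near the middle. Sizes in mm. To be left alone.
- hex_key: loose dark L-shaped hex key lying flat, 100 x 28, 6 thick; origin at the middle of its long leg. Sizes in mm. To be left alone.
- grease_tin: loose aluminium tin, 60 diameter, 65 high; origin: centre of its underside. Sizes in mm. To be left alone.
- oil_bottle: loose white plastic bottle, 52 diameter, 130 high; origin: centre of its underside. Sizes in mm. To be left alone.

How it is judged:
On the way, in this order (a step that is already met when the one before it is completed fails the run):
1. the cover is folded down flat on the housing, its edge still short of being tucked (value of joint cover_hinge below 0.12 rad and value of joint cover_slide below 0.012 m), for 0.05 s.
2. its edge is tucked beneath the lip (value of joint cover_hinge below 0.06 rad and value of joint cover_slide above 0.014 m), for 0.2 s.
At the end, for the whole second after the job is handed in: The cover lies closed (hinge below 0.06 rad) and at rest, slid out more than 14 mm of its 24, so that its free edge is beneath the flat part of the lip, and the fingers have let go of it (all of step 2 and velocity of joint cover_hinge between -0.05 and 0.05 rad/s and z of cover_edge in the frame of lip below 0.001 m and x of cover_edge in the frame of lip above 0 m); the robot touches nothing.
It fails at once if the cover is taken between the fingers (the grasp point lies within the plate) (z of the grasp point in the frame of cover_step between -0.015 and -0.002 m and x of the grasp point in the frame of cover_step between -0.06 and 0.054 m and y of the grasp point in the frame of cover_step between -0.072 and 0.072 m).
It fails at once if a loose part or tool is moved more than 15 mm or lifted (distance of any of collar, bolt, clamp_knob, wrench, hex_key, grease_tin, oil_bottle from where it was at the start of the episode above 0.015 m).
It also fails if it takes over 38 s, if anything falls off the work surface, if the arm or the gripper's body presses on something with over 40 N, if the wrist force passes 120 N, or if a joint passes its speed limit or range.

### The arm

A 7-joint arm with a two-finger parallel gripper is mounted at the origin on the work surface. World frame = base frame: x ahead of the robot, y to its left, z up, the work surface at z = 0. Lengths are in m, angles in rad, forces in N, time in s.
With the tool pointing down it reaches from about 0.375 to 0.925 m from the base axis. Payload 3.1 kg.
Tool frame: the origin (TCP) lies midway between the tips of the shut fingers; the grasp point (between the pads) lies 19 mm behind it; y points along the fingers, z is the direction in which the jaws open and shut, and the axes are right-handed (so a half turn about y gives the same grasp; the last joint's range is limited). The gripper opens to 85 mm and grips with 20 to 120 N. Pads are 22 mm wide; open, the fingers measure 114 mm over their backs; the gripper's body (76 mm by 85 mm) begins 54 mm behind the grasp point. The pads swing forward as they close: fully open they stand 13 mm farther back than shut.
Start: joints at [-1.319, 0.383, 0.044, 1.598, -0.018, 1.161, -0.05], TCP at [0.223, 0.611, 0.231] pointing down, gripper open.
Joint ranges: [-2.61, 2.61], [-0.41, 2.15], [-1.48, 1.57], [0, 2.5], [-1.57, 4.71], [0.05, 1.97], [-2.85, 2.85]. Speed limits (rad/s): [2.79, 2.79, 3.14, 3.14, 3.14, 3.14, 3.14].

### API

Orientations are given as a unit quaternion [w, x, y, z].
In Python, from workcell import manip, grab_frame, search_frame gives the robot as it stands. The module is installed in compiled form; this text tells all that it offers.
- The arm moves only by the tool drive_tool, never from a script. Its argument "commands" is a list that holds one entry, the list of rows, each a list of 7 numbers: the opening, from -1 (shut) to 1 (fully open), then the shift along the tool's x, y, z in m, then the turn, a rotation vector about the tool's x, y, z in rad. A call has 1 to 5 rows; each row shifts and turns the commanded pose from where the row before left it, along the tool's axes as they then stand; what a row does not reach is not made up. A row lasts 1/8 s, in which the tool goes at most 62.5 mm and 10.7 degrees, less where a joint would pass 70% of its speed; a pose out of reach is approached as far as the arm can. A call with a gripper value outside its range is refused whole. The fingers move at their own pace and stop on an object; "force" is the grip in N (left out, the last holds). Time passes only in rows, so rows that do not move let the fingers close. It gives the time, the measured TCP pose, the force and the opening at its end, in the units of the state.
- manip.read_state(): the state, without advancing time (a new reading comes with each control period).
- grab_frame(name): name is "scene" or "top" or "wrist"; returns a dict with "color" (480x640x3 uint8, red, green, blue), "fx", "fy", "cx", "cy" (pixels), "camera_from_world" (4x4, takes a point from world to camera coordinates). Camera axes: x right, y down, z forward; pixel columns grow to the right and rows downward; lengths in m; the calibration is good to about 2 mm. A picture is of the moment at which its call begins. There is no depth.
- manip.hand_in(): hands the job in, once; it reports no verdict.
Trained networks look in a picture, given as the dict that the camera call returned (one of the last four; its "shot" number tells which), for a name from the list of things; names that differ only in an ending like _2 or _b are one class to them, and where a whole thing is asked for, a point or a joint stands for the part that bears it (a point fixed in the world has none). Each returns a list of dicts, best first, with "conf" (0 to 1); they miss things now and then, are a little off and sometimes report something else, mostly with a low value. They report only what shows in the picture. A call takes as long as a camera call.
- search_frame(picture, label): "rect" ([left, top, width, height] in pixels, round what is visible of it).
The state is a dict: "t": time; "joints": joint angles; "qd": joint speeds; "effort": joint torques, N m; "tool_pos": TCP position; "tcp_rot": TCP orientation; "wrist_force": force on the tool from outside, world axes, zero at the start; "torque": the same for the moment, N m; "grip_width": finger opening in m.
Only numpy, scipy, OpenCV 4.12 (cv2) and the standard library are available. Lean on these libraries where they do the work, as an engineer would, in place of code of your own. Each camera call takes 0.05 s, during which the arm holds its last target.

## Working session

There is one attempt and no reset: what is moved stays moved. The work goes in short steps, Python scripts to look and compute and a tool call to move; the robot and the scene stay as the last step left them, time stands still between calls to the robot, and variables do not carry over. Pictures are saved under pics/ and viewed, and the job is handed in when it is done.

Besides the shell and the picture viewer there is one more tool, called after "Call:" by a JSON object that holds its "method" and its "body". drive_tool: Moves the arm, as the interface text tells. Its arguments: {"type":"object","properties":{"commands":{"type":"array","items":{"type":"array","items":{"type":"array","items":{"type":"number"}}}},"force":{"type":"number"}},"required":["commands"]}

```bash
mkdir -p pics; cat > h.py <<'E'
import numpy as np, cv2
from workcell import manip, grab_frame, search_frame
def save(p,n): cv2.imwrite('pics/'+n+'.png',p['color'][:,:,::-1])
def proj(p,X):
    T=np.array(p['camera_from_world']);c=T[:3,:3]@np.array(X)+T[:3,3]
    return np.array([p['fx']*c[0]/c[2]+p['cx'],p['fy']*c[1]/c[2]+p['cy']])
def ray(p,uv,z):
    T=np.array(p['camera_from_world']);R=T[:3,:3];o=-R.T@T[:3,3]
    d=R.T@np.array([(uv[0]-p['cx'])/p['fx'],(uv[1]-p['cy'])/p['fy'],1])
    return o+d*(z-o[2])/d[2]
E
python3 - <<'E'
from h import *
s=manip.read_state()
for k in s: print(k,np.round(s[k],3))
for n in ['scene','top','wrist']:
    p=grab_frame(n);save(p,n+'0')
    T=np.array(p['camera_from_world']);print(n,-T[:3,:3].T@T[:3,3],T[:3,:3].round(2).tolist(),p['fx'])
    for l in ['housing','cover_step','cover_hinge','bolt','oil_bottle','grease_tin','wrench','hex_key','collar','clamp_knob']:
        r=search_frame(p,l); print(l,[(np.round(x['rect']),round(x['conf'],2)) for x in r[:2]])
E
```

```text
t 0.0
joints [-1.319  0.384  0.044  1.6   -0.018  1.161 -0.05 ]
qd [-0.001 -0.001 -0.001 -0.001 -0.     0.001  0.001]
effort [ 0.0000e+00 -4.3345e+01  1.0240e+00 -2.4952e+01  1.1000e-02  1.1000e-02
  0.0000e+00]
tool_pos [0.222 0.61  0.23 ]
tcp_rot [-0.695  0.697 -0.123  0.123]
wrist_force [0.293 0.802 0.056]
torque [-0.001 -0.036  0.03 ]
grip_width 0.085
scene [ 1.05127039 -0.22181256  1.04410254] [[0.39, 0.92, -0.0], [0.78, -0.33, -0.53], [-0.49, 0.21, -0.85]] 447.5555923316563
housing [(array([244., 236.,  92.,  89.]), 0.61)]
cover_step [(array([245., 253.,  35.,  54.]), 0.84)]
cover_hinge [(array([243., 253.,  41.,  60.]), 0.71), (array([323., 298.,   7.,  12.]), 0.62)]
bolt []
oil_bottle [(array([450., 212.,  27.,  38.]), 0.74)]
grease_tin [(array([175., 333.,  34.,  35.]), 0.82)]
wrench [(array([404., 173.,  46.,  33.]), 0.87)]
hex_key [(array([212., 246.,  -1.,   1.]), 0.47)]
collar []
clamp_knob [(array([328., 254.,  16.,  13.]), 0.77), (array([244., 235.,  92.,  93.]), 0.74)]
top [ 3.14821506e-01 -6.44117406e-04  1.04452103e+00] [[0.02, -1.0, 0.0], [-0.98, -0.02, -0.19], [0.
[... 208 characters left out ...]
0.,  35.,  79.]), 0.68)]
bolt [(array([331., 174.,  11.,  12.]), 0.56)]
oil_bottle [(array([124., 170.,  38.,  36.]), 0.59)]
grease_tin [(array([483., 166.,  36.,  32.]), 0.66)]
wrench [(array([113., 250.,  41.,  76.]), 0.86), (array([310., 163., 117., 108.]), 0.35)]
hex_key [(array([424., 303.,  24.,  48.]), 0.74)]
collar [(array([385., 265.,  14.,  19.]), 0.79)]
clamp_knob [(array([290., 221.,  21.,  17.]), 0.84), (array([480., 166.,  40.,  33.]), 0.38)]
wrist [0.1509684  0.6364351  0.37415002] [[0.34, 0.94, -0.0], [0.9, -0.33, 0.3], [0.28, -0.1, -0.95]] 383.231274825609
housing []
cover_step []
cover_hinge []
bolt []
oil_bottle []
grease_tin []
wrench []
hex_key []
collar []
clamp_knob []
```

View pics/scene0.png

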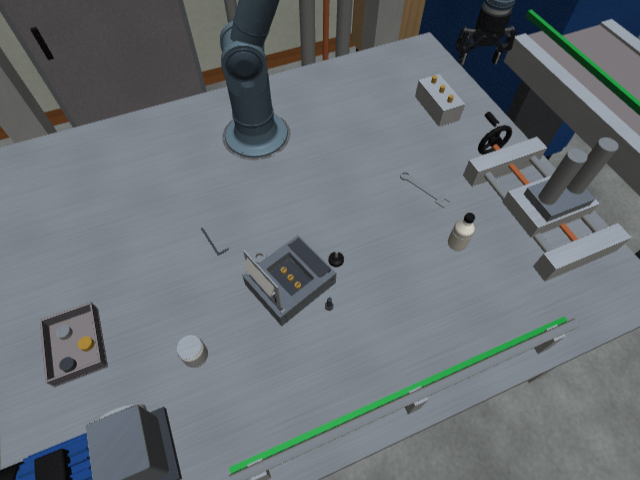

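View pics/top0.png

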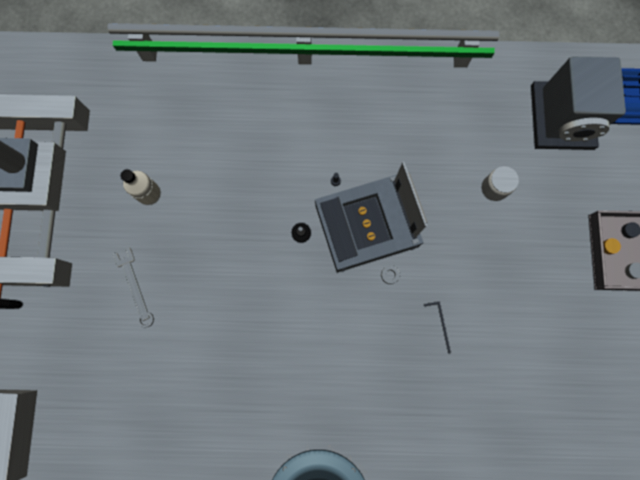

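```bash
python3 - <<'E'
import cv2
a=cv2.imread('pics/scene0.png')[210:350,190:370];cv2.imwrite('pics/scene0c.png',cv2.resize(a,None,fx=4,fy=4,interpolation=2))
a=cv2.imread('pics/top0.png')[140:290,290:450];cv2.imwrite('pics/top0c.png',cv2.resize(a,None,fx=4,fy=4,interpolation=2))
E
```

```text
(no output)
```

View pics/scene0c.png

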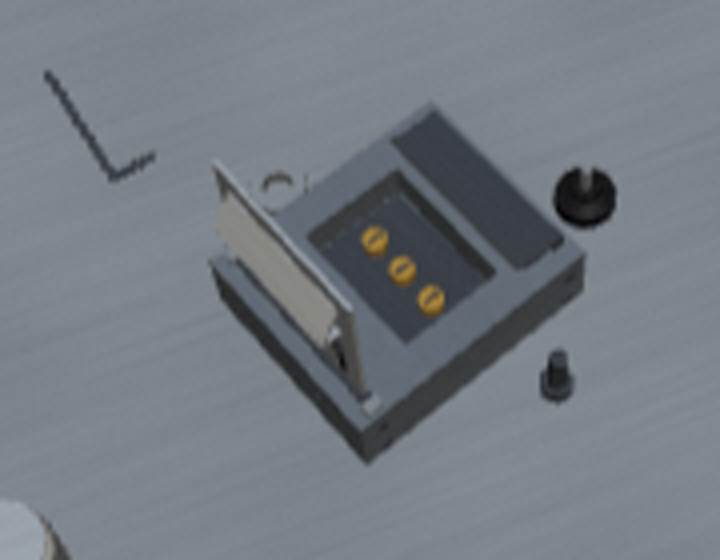

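View pics/top0c.png

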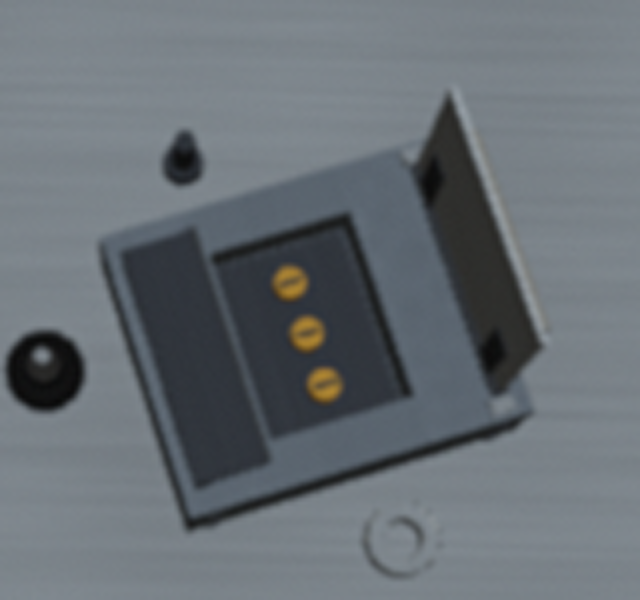

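```bash
cat > fit.py <<'E'
from h import *
from scipy.optimize import least_squares
from scipy.spatial.transform import Rotation as R
pt=grab_frame('top');ps=grab_frame('scene')
def H(v,p):
    c,s=np.cos(v[2]),np.sin(v[2]);return np.array([v[0]+c*p[0]-s*p[1],v[1]+s*p[0]+c*p[1],p[2]])
def cov(v,r,y,n=0):
    t=v[3];return H(v,(-.075+r*np.cos(t)-n*np.sin(t),y,.058+r*np.sin(t)+n*np.cos(t)))
B=[(.09,-.075,.055),(.09,.075,.055),(-.09,.075,.055),(-.09,-.075,.055)]
def c4(o,*p): return np.array(p)/4+np.array(o)
# top view: image right=-y world, lip left
T=c4((290,140),(100,243),(187,516),(530,408)); S=c4((190,210),(430,102),(585,258),(370,432),(212,262))
TE=c4((290,140),(452,92),(548,340)); SE=c4((190,210),(218,163),(350,300))
def res(v):
    r=[]
    # lip side = +x ~ world +y ; housing +y ~ world -x
    r+=[proj(pt,H(v,B[0]))-T[0],proj(pt,H(v,B[1]))-T[1],proj(pt,H(v,B[2]))-T[2]]
    r+=[proj(ps,H(v,B[1]))-S[0],proj(ps,H(v,B[0]))-S[1],proj(ps,H(v,B[3]))-S[2],proj(ps,H(v,B[2]))-S[3]]
    r+=[proj(pt,cov(v,.118,-.062))-TE[0],proj(pt,cov(v,.118,.062))-TE[1],proj(ps,cov(v,.118,.062))-SE[0],proj(ps,cov(v,.118,-.062))-SE[1]]
    return np.concatenate(r)
s=least_squares(res,[.6,-.1,1.6,1.6],loss='soft_l1');v=s.x;print(v,res(v).round(1).reshape(-1,2).tolist())
np.save('v.npy',v)
st=manip.read_state();w=st['tcp_rot'];M=R.from_quat([*w[1:],w[0]]).as_matrix();print(M.round(3))
print('hx',np.cos(v[2]),np.sin(v[2]),'hinge',H(v,(-.075,0,.058)),'lip',H(v,(.053,0,.062)))
for n,uv,z in [('bolt',(336,180),.02),('knob',(301,232),.02),('collar',(391,276),.007),('tin',(503,182),.06),('hexa',(440,303),0),('hexb',(449,352),0),('bottle',(143,188),.06)]: print(n,ray(pt,uv,z).round(3))
E
python3 fit.py
```

```text
[ 0.54583647 -0.0895107   1.89863564  1.57150193] [[-1.3, -1.6], [-0.2, 0.4], [0.1, 0.2], [-0.2, -0.6], [-0.1, -1.7], [-2.6, 0.0], [-1.2, -0.0], [-0.7, -1.9], [-1.3, 0.1], [-1.7, -0.2], [-0.2, 2.8]]
[[ 0.939 -0.     0.343]
 [-0.343 -0.     0.939]
 [-0.    -1.    -0.   ]]
hx -0.32199817515537005 0.9467402892011154 hinge [ 0.56998633 -0.16051622  0.058     ] lip [ 0.52877056 -0.03933347  0.062     ]
bolt [ 0.64  -0.025  0.02 ]
knob [0.527 0.045 0.02 ]
collar [ 0.441 -0.142  0.007]
tin [ 0.63  -0.363  0.06 ]
hexa [ 0.388 -0.243  0.   ]
hexb [ 0.29  -0.259  0.   ]
bottle [0.603 0.365 0.06 ]
```

Call:
{"method": "drive_tool", "body": {"commands": [[[-1,0.03,-0.03,-0.031,0,0,0],[-1,0.033,0,-0.034,0,0,0],[-1,0.033,0,-0.034,0,0,0],[-1,0.033,0,-0.034,0,0,0],[-1,0.033,0,-0.034,0,0,0]]]}}

```text
t: 2.38
tool_pos: [0.3184, 0.3968, 0.2615]
tcp_rot: [0.697, -0.696, 0.123, -0.123]
wrist_force: [-0.7, 0.6, 0.3]
grip_width: 0.0002
```

Call:
{"method": "drive_tool", "body": {"commands": [[[-1,0.033,0,-0.034,0,0,0],[-1,0.033,0,-0.034,0,0,0],[-1,0.033,0,-0.034,0,0,0],[-1,0.033,0,-0.034,0,0,0],[-1,0.033,0,-0.034,0,0,0]]]}}

```text
t: 3.0
tool_pos: [0.415, 0.1806, 0.2616]
tcp_rot: [0.697, -0.696, 0.123, -0.123]
wrist_force: [0.4, 0.2, -0.1]
grip_width: 0.0002
```

Call:
{"method": "drive_tool", "body": {"commands": [[[-1,0.033,0,-0.034,0,0,0],[-1,0.033,0,-0.034,0,0,0],[-1,0.033,0,-0.034,0,0,0],[-1,0.033,0,-0.034,0,0,0],[-1,0.033,0,-0.034,0,0,0]]]}}

```text
t: 3.62
tool_pos: [0.5118, -0.0356, 0.2617]
tcp_rot: [0.697, -0.696, 0.123, -0.123]
wrist_force: [1.0, 0.1, -0.8]
grip_width: -0.0001
```

Call:
{"method": "drive_tool", "body": {"commands": [[[-1,0.033,0,-0.034,0,0,0],[-1,0.033,0,-0.034,0,0,0],[-1,0.033,0,-0.034,0,0,0],[-1,0.033,0,-0.034,0,0,0],[-1,0.033,0,-0.034,0,0,0]]]}}

```text
t: 4.25
tool_pos: [0.6089, -0.2514, 0.2613]
tcp_rot: [0.696, -0.696, 0.123, -0.123]
wrist_force: [0.4, -0.2, 1.0]
grip_width: -0.0001
```

Call:
{"method": "drive_tool", "body": {"commands": [[[-1,0,0,0,0,-0.17,0],[-1,0,0,0,0,-0.17,0],[-1,0,0,0,0,-0.17,0],[-1,0,0,0,0,-0.167,0]]]}}

```text
t: 4.75
tool_pos: [0.608, -0.2504, 0.2612]
tcp_rot: [0.697, -0.697, -0.117, 0.117]
wrist_force: [0.2, -0.9, 0.3]
grip_width: 0.0003
```

Call:
{"method": "drive_tool", "body": {"commands": [[[-1,0,0,0,0.16,0,0],[-1,0,0,0,0.16,0,0],[-1,0,0,0,0.16,0,0],[-1,0,0,0,0.16,0,0],[-1,0,0,0,0.14,0,0]]]}}

```text
t: 5.38
tool_pos: [0.6081, -0.2514, 0.2611]
tcp_rot: [0.911, -0.378, -0.063, 0.15]
wrist_force: [0.7, 0.4, 0.3]
grip_width: 0.0003
```

```bash
python3 - <<'E'
from h import *
from scipy.spatial.transform import Rotation as R
st=manip.read_state();w=st['tcp_rot'];M=R.from_quat([*w[1:],w[0]]).as_matrix();print(M.round(3),st['tool_pos'],np.round(st['joints'],2))
v=np.load('v.npy');hx=np.array([np.cos(v[2]),np.sin(v[2])]);hy=np.array([-hx[1],hx[0]])
d=np.array(st['tool_pos'])[:2]-v[:2];print('housing coords',d@hx,d@hy)
p=grab_frame('wrist');save(p,'wrist1');p=grab_frame('scene');save(p,'scene1')
a=p['color'][150:380,140:400,::-1];cv2.imwrite('pics/scene1c.png',cv2.resize(a,None,fx=2.6,fy=2.6,interpolation=2))
E
```

```text
[[ 0.947 -0.226 -0.228]
 [ 0.321  0.669  0.671]
 [ 0.    -0.708  0.706]] [ 0.60810931 -0.25138108  0.26113334] [ 0.32  0.81  0.42  1.13 -0.7   1.95  2.61]
housing coords -0.17330095015064287 -0.006834244307325682
```

View pics/wrist1.png

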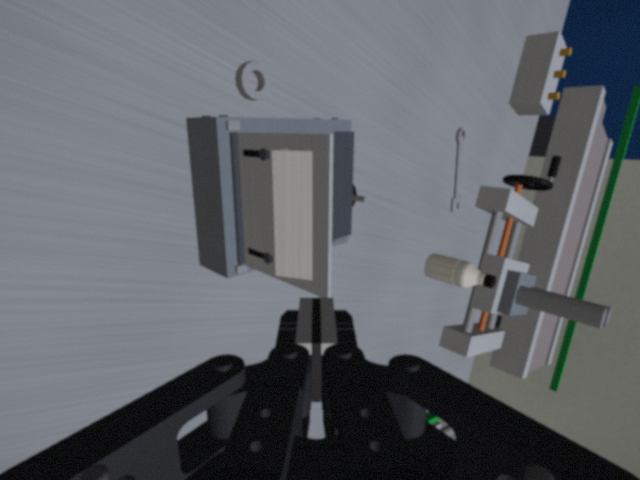

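View pics/scene1c.png

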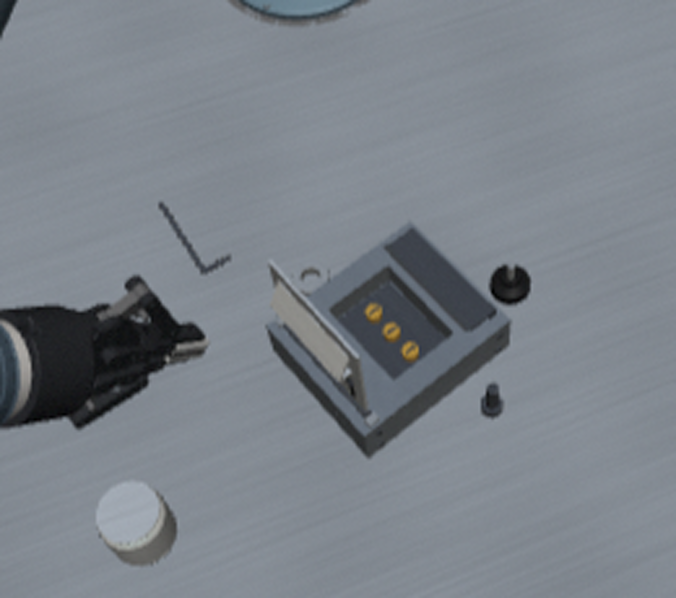

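Call:
{"method": "drive_tool", "body": {"commands": [[[-1,0,0,0,-0.09,0,0],[-1,0,0.038,-0.0203,0,0,0],[-1,0,0.038,-0.0203,0,0,0],[-1,0,0.038,-0.0203,0,0,0],[-1,0,0.038,-0.0203,0,0,0]]]}}

```text
t: 6.1
tool_pos: [0.598, -0.217, 0.0926]
tcp_rot: [0.892, -0.422, -0.071, 0.148]
wrist_force: [0.4, -0.6, -0.1]
grip_width: 0.0001
```

```bash
cat > st.py <<'E'
from h import *
import sys
from scipy.spatial.transform import Rotation as R
st=manip.read_state();w=st['tcp_rot'];M=R.from_quat([*w[1:],w[0]]).as_matrix()
v=np.load('v.npy');hx=np.array([np.cos(v[2]),np.sin(v[2])]);hy=np.array([-hx[1],hx[0]])
d=np.array(st['tool_pos'])[:2]-v[:2];print('t',st['t'],'housing mm',np.round([d@hx*1e3,d@hy*1e3,st['tool_pos'][2]*1e3],1),'tilt',np.arctan2(M[:2,1]@hx,-M[2,1]),np.arctan2(M[:2,1]@hy,-M[2,1]),'j',np.round(st['joints'],2))
f=np.array(st['wrist_force']);print('F hx,hy,z',f[:2]@hx,f[:2]@hy,f[2])
if len(sys.argv)>1:
    p=grab_frame('wrist');q=grab_frame('scene')
    a=q['color'][200:350,170:370,::-1]; b=p['color'][:,:,::-1]
    a=cv2.resize(a,(400,300),interpolation=2);b=cv2.resize(b,(400,300))
    cv2.imwrite('pics/%s.png'%sys.argv[1],np.hstack([a,b]))
E
python3 st.py c2
```

```text
t 6.1 housing mm [-137.5   -8.3   92.6] tilt 0.6865085620750345 -0.0010375017262597966 j [ 0.25  0.87  0.41  1.36 -0.69  1.6   2.72]
F hx,hy,z -0.7299035494245165 -0.1994765231093197 -0.14654221428828013
```

View pics/c2.png

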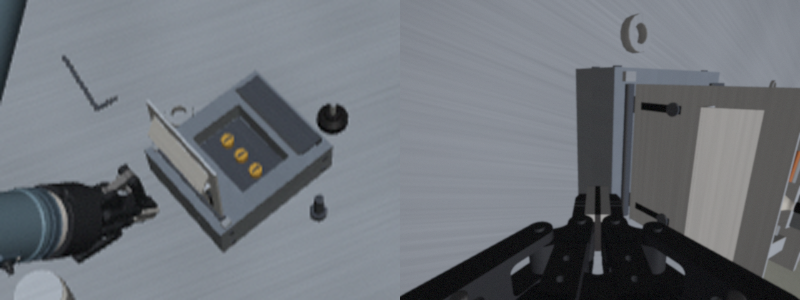

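Call:
{"method": "drive_tool", "body": {"commands": [[[-1,0,0.0155,0.0195,0,0,0],[-1,0,0.0155,0.0195,0,0,0]]]}}

```text
t: 6.45
tool_pos: [0.5823, -0.1714, 0.0959]
tcp_rot: [0.892, -0.422, -0.071, 0.147]
wrist_force: [0.1, 0.2, 0.5]
grip_width: -0.0002
```

```bash
python3 st.py; python3 - <<'E'
import numpy as np
a=.6865;pp=None
for th in [90,80,70,60,50,40,30,20,10,0,-3]:
    t=np.radians(th);n=1.5+7*abs(np.sin(t-a))-1;r=36
    p=np.array([-75+r*np.cos(t)-n*np.sin(t),58+r*np.sin(t)+n*np.cos(t)])
    if pp is not None:
        d=p-pp;print(th,p.round(1),'ty %.1f tz %.1f'%(np.sin(a)*d[0]-np.cos(a)*d[1],np.cos(a)*d[0]+np.sin(a)*d[1]))
    else: print(p)
    pp=p
E
```

```text
t 6.45 housing mm [-89.3  -8.2  95.9] tilt 0.68606406295001 -0.003264396951583065 j [ 0.19  0.8   0.4   1.48 -0.7   1.55  2.71]
F hx,hy,z 0.15656257056404702 -0.20816174293076634 0.5439498843465731
[-80.91428417  94.        ]
80 [-73.7  94.3] ty 4.3 tz 5.8
70 [-66.5  93.2] ty 5.4 tz 4.9
60 [-59.6  90.7] ty 6.4 tz 3.7
50 [-53.2  86.7] ty 7.1 tz 2.4
40 [-47.8  81.6] ty 7.4 tz 0.9
30 [-44.6  77.4] ty 5.2 tz -0.2
20 [-42.1  73. ] ty 5.0 tz -0.9
10 [-40.2  68.1] ty 5.0 tz -1.6
0 [-39.   62.9] ty 4.8 tz -2.3
-3 [-38.8  61.3] ty 1.4 tz -0.9
```

Call:
{"method": "drive_tool", "body": {"commands": [[[-1,0,0.0068,0.0053,0,0,0],[-1,0,0.0043,0.0058,0,0,0],[-1,0,0.0054,0.0049,0,0,0]]]}}

```text
t: 6.82
tool_pos: [0.575, -0.1508, 0.0918]
tcp_rot: [0.892, -0.422, -0.07, 0.146]
wrist_force: [2.1, -1.6, 0.4]
grip_width: -0.0002
```

```bash
python3 st.py c3
```

```text
t 6.825 housing mm [-67.4  -7.8  91.8] tilt 0.6863442818383978 -0.004326056341031326 j [ 0.17  0.78  0.39  1.53 -0.7   1.51  2.7 ]
F hx,hy,z -2.1607914368381715 -1.5091671310280317 0.4428778609916574
```

View pics/c3.png

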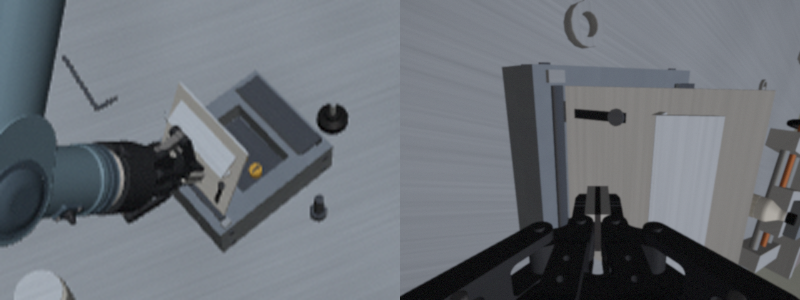

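Call:
{"method": "drive_tool", "body": {"commands": [[[-1,0,0.0058,0.005,0,0,0],[-1,0,0.0071,0.0024,0,0,0],[-1,0,0.0074,0.0009,0,0,0],[-1,0,0.0052,-0.0002,0,0,0]]]}}

```text
t: 7.42
tool_pos: [0.566, -0.1285, 0.076]
tcp_rot: [0.892, -0.421, -0.069, 0.147]
wrist_force: [-0.1, -4.0, 2.7]
grip_width: 0.0001
```

```bash
python3 st.py c4
```

```text
t 7.425 housing mm [-43.4  -6.6  76. ] tilt 0.6895912038940502 -1.0199456981566012e-05 j [ 0.14  0.78  0.38  1.58 -0.71  1.47  2.71]
F hx,hy,z -3.7588395775557557 1.4347234948979337 2.716775352131799
```

View pics/c4.png

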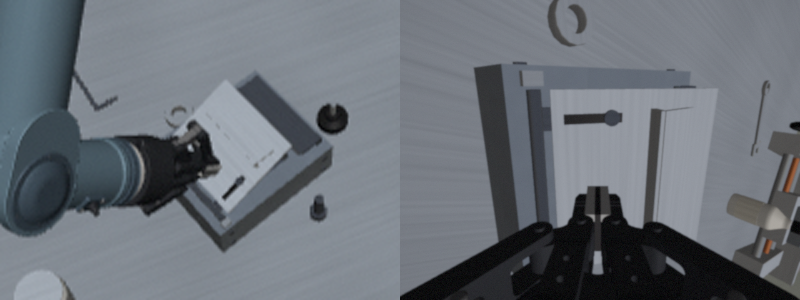

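Call:
{"method": "drive_tool", "body": {"commands": [[[-1,0,0.005,-0.0012,0,0,0],[-1,0,0.005,-0.002,0,0,0]]]}}

```text
t: 7.78
tool_pos: [0.5648, -0.1245, 0.0667]
tcp_rot: [0.893, -0.42, -0.069, 0.147]
wrist_force: [-1.2, -2.6, 4.5]
grip_width: -0.0001
```

```bash
python3 st.py c5
```

```text
t 7.775 housing mm [-39.2  -6.7  66.7] tilt 0.6906940595528646 -5.750542719350046e-05 j [ 0.14  0.78  0.38  1.58 -0.72  1.45  2.71]
F hx,hy,z -2.1147636344138805 1.9610757544151538 4.456055961951835
```

View pics/c5.png

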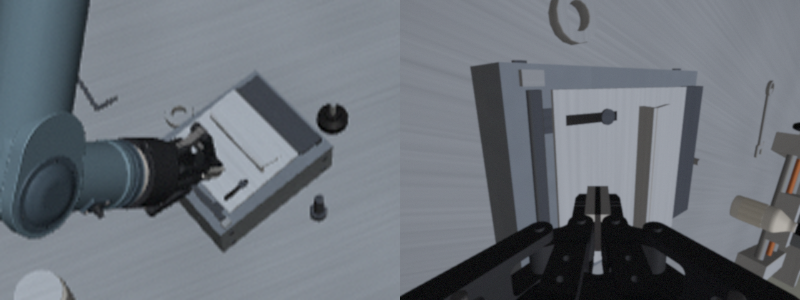

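Call:
{"method": "drive_tool", "body": {"commands": [[[-1,0,0.0014,-0.0017,0,0,0],[-1,0,0.0014,-0.0017,0,0,0]]]}}

```text
t: 8.12
tool_pos: [0.565, -0.1245, 0.066]
tcp_rot: [0.894, -0.418, -0.069, 0.148]
wrist_force: [-4.5, -4.3, 20.6]
grip_width: 0.0
```

```bash
python3 st.py c6
```

```text
t 8.125 housing mm [-39.3  -6.8  66. ] tilt 0.6966184363066823 8.183981334367912e-05 j [ 0.14  0.79  0.38  1.58 -0.72  1.46  2.72]
F hx,hy,z -2.5849690220785684 5.658793482993475 20.631653178195343
```

View pics/c6.png

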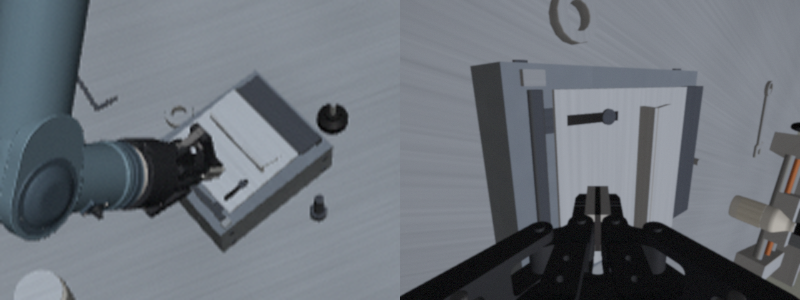

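Call:
{"method": "drive_tool", "body": {"commands": [[[-1,0,0.0027,0.0056,0,0,0],[-1,0,0.0038,0.0046,0,0,0],[-1,0,0.0038,0.0046,0,0,0]]]}}

```text
t: 8.6
tool_pos: [0.5636, -0.1149, 0.0672]
tcp_rot: [0.891, -0.425, -0.072, 0.143]
wrist_force: [3.3, -13.4, 15.4]
grip_width: -0.0002
```

```bash
python3 st.py c7
```

```text
t 8.6 housing mm [-29.8  -8.7  67.2] tilt 0.6784212134182442 -0.011807471940525815 j [ 0.13  0.77  0.38  1.61 -0.72  1.43  2.71]
F hx,hy,z -13.731650898545679 1.2236049035054655 15.384700135559783
```

View pics/c7.png

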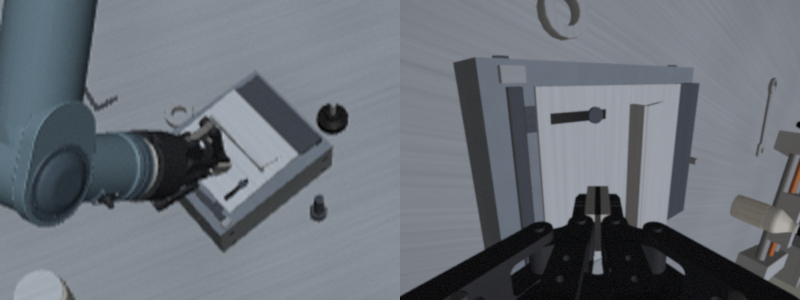

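Call:
{"method": "drive_tool", "body": {"commands": [[[-1,0,-0.0012,0.001,0,0,0],[-1,0,0.0026,0.0031,0,0,0],[-1,0,0.0026,0.0031,0,0,0]]]}}

```text
t: 9.07
tool_pos: [0.5611, -0.1062, 0.0683]
tcp_rot: [0.891, -0.425, -0.072, 0.143]
wrist_force: [3.7, -11.8, 15.1]
grip_width: 0.0003
```

```bash
python3 st.py c8
```

```text
t 9.075 housing mm [-20.7  -9.1  68.3] tilt 0.6798044622793654 -0.011416601299398192 j [ 0.12  0.76  0.38  1.63 -0.73  1.42  2.71]
F hx,hy,z -12.363889472500155 0.333244792730071 15.067653739270465
```

View pics/c8.png

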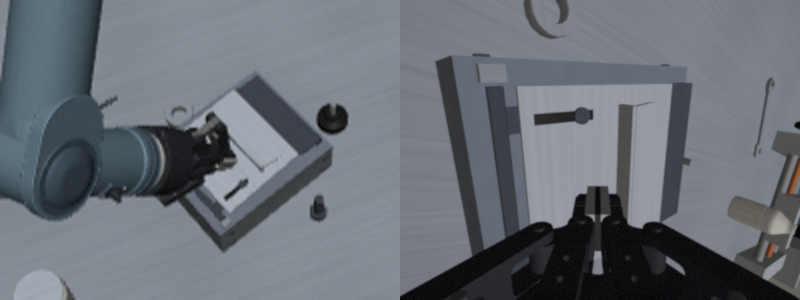

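```bash
python3 - <<'E'
from h import *
p=grab_frame('wrist');a=p['color'][100:400,330:600,::-1];a=cv2.resize(a,None,fx=2,fy=2,interpolation=2)
q=grab_frame('scene');b=q['color'][230:330,235:345,::-1];cv2.imwrite('pics/w9.png',a);cv2.imwrite('pics/s9.png',cv2.resize(b,None,fx=6,fy=6,interpolation=2))
t=grab_frame('top');save(t,'t9full');b=t['color'][150:280,300:440,::-1];cv2.imwrite('pics/t9.png',cv2.resize(b,None,fx=4.5,fy=4.5,interpolation=2))
E
```

```text
(no output)
```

View pics/w9.png

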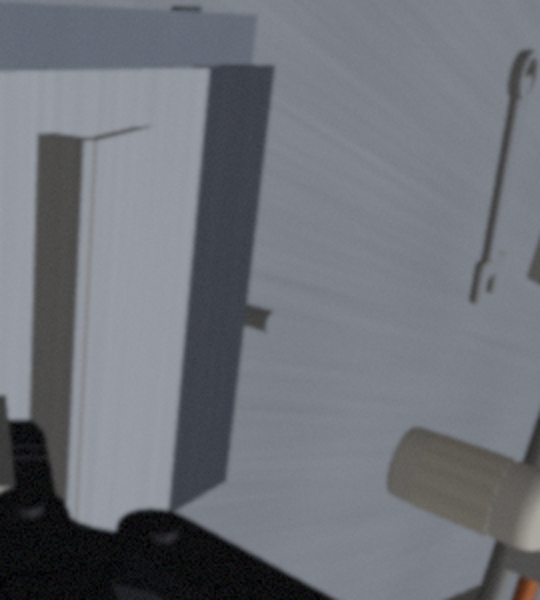

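View pics/s9.png

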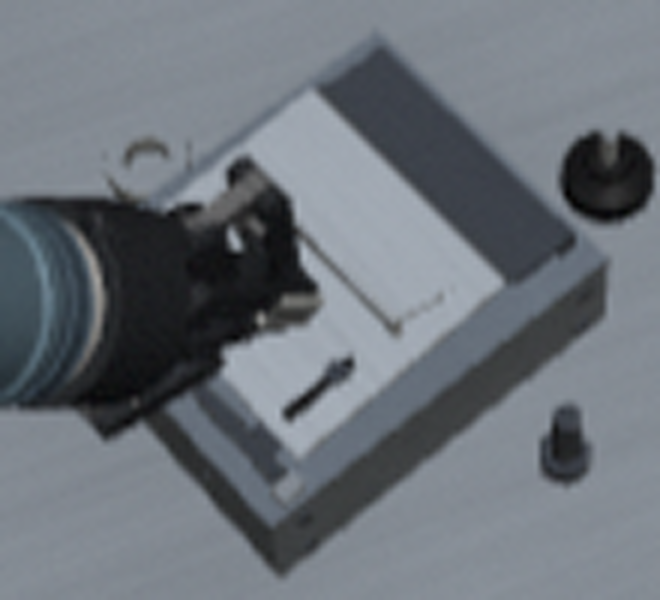

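View pics/t9.png

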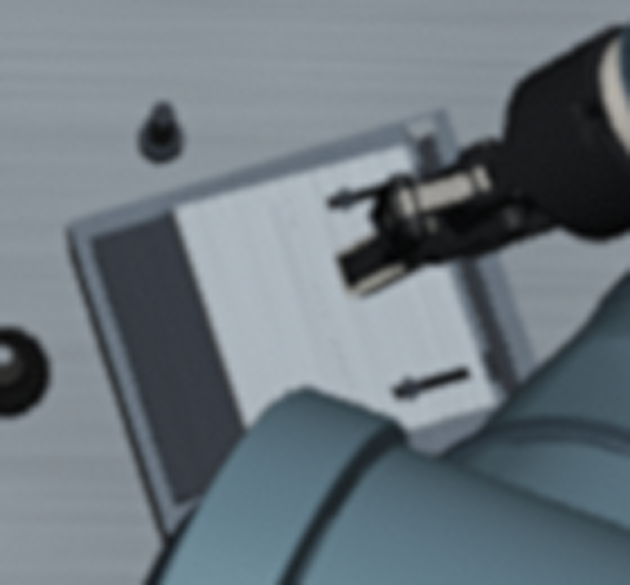

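```bash
python3 - <<'E'
from h import *
v=np.load('v.npy');t=grab_frame('top');q=grab_frame('scene')
def H(p):
    c,s=np.cos(v[2]),np.sin(v[2]);return np.array([v[0]+c*p[0]-s*p[1],v[1]+s*p[0]+c*p[1],p[2]])
def cov(r,y,n,th): return H((-.075+r*np.cos(th)-n*np.sin(th),y,.058+r*np.sin(th)+n*np.cos(th)))
T=lambda X:((proj(t,X)-[300,150])*4.5).round();S=lambda X:((proj(q,X)-[235,230])*6).round()
for y in(-.062,.062):
    print('lead-in top',T(H((.045,y,.072))),S(H((.045,y,.072))))
    print('lead-in low',T(H((.053,y,.066))),S(H((.053,y,.066))))
    for th,s in[(0,0),(0,.008),(.06,.004),(.12,0),(.12,.004),(.12,.008),(.12,.012)]:
        print(y,th,s,'edge',T(cov(.118+s,y,.0015,th)),S(cov(.118+s,y,.0015,th)),'crest y-.05',T(cov(.07+s,-.05,.0155,th)),S(cov(.07+s,-.05,.0155,th)),'hingeedge',T(cov(.008+s,y,.0015,th)),S(cov(.008+s,y,.0015,th)))
E
```

```text
lead-in top [167. 208.] [505. 281.]
lead-in low [149. 217.] [520. 277.]
-0.062 0 0 edge [170. 214.] [501. 298.] crest y-.05 [283. 199.] [392. 334.] hingeedge [403. 143.] [293. 464.]
-0.062 0 0.008 edge [153. 220.] [516. 287.] crest y-.05 [266. 204.] [407. 322.] hingeedge [386. 148.] [309. 452.]
-0.062 0.06 0.004 edge [163. 212.] [508. 285.] crest y-.05 [278. 198.] [397. 324.] hingeedge [395. 145.] [300. 457.]
-0.062 0.12 0 edge [174. 205.] [499. 284.] crest y-.05 [290. 192.] [386. 328.] hingeedge [403. 142.] [292. 464.]
-0.062 0.12 0.004 edge [165. 208.] [507. 278.] crest y-.05 [281. 195.] [394. 322.] hingeedge [395. 145.] [300. 457.]
-0.062 0.12 0.008 edge [157. 210.] [514. 271.] crest y-.05 [273. 197.] [402. 315.] hingeedge [387. 147.] [308. 450.]
-0.062 0.12 0.012 edge [148. 212.] [521. 265.] crest y-.05 [264. 199.] [409. 309.] hingeedge [379. 149.] [315. 444.]
lead-in top [256. 472.] [311.  86.]
lead-in low [237. 480.] [326.  83.]
0.062 0 0 edge [258. 475.] [309. 104.] crest y-.05 [283. 199.] [392. 334.] hingeedge [495. 401.] [103. 256.]
0.062 0 0.008 edge [241. 481.] [323.  94.] crest y-.05 [266. 204.] [407. 322.] hingeedge [478. 406.] [118. 245.]
0.062 0.06 0.004 edge [251. 475.] [314.  91.] crest y-.05 [278. 198.] [397. 324.] hingeedge [487. 403.] [110. 250.]
0.062 0.12 0 edge [262. 470.] [305.  89.] crest y-.05 [290. 192.] [386. 328.] hingeedge [496. 400.] [102. 255.]
0.062 0.12 0.004 edge [254. 472.] [312.  83.] crest y-.05 [281. 195.] [394. 322.] hingeedge [487. 403.] [110. 249.]
0.062 0.12 0.008 edge [245. 475.] [319.  77.] crest y-.05 [273. 197.] [402. 315.] hingeedge [479. 405.] [117. 243.]
0.062 0.12 0.012 edge [236. 477.] [326.  71.] crest y-.05 [264. 199.] [409. 309.] hingeedge [471. 408.] [125. 237.]
```

Call:
{"method": "drive_tool", "body": {"commands": [[[-1,0,-0.0032,-0.0039,0,0,0],[-1,0,-0.0032,-0.0039,0,0,0]]]}}

```text
t: 9.68
tool_pos: [0.5613, -0.1077, 0.0669]
tcp_rot: [0.894, -0.418, -0.071, 0.147]
wrist_force: [0.9, 1.6, 3.7]
grip_width: -0.0001
```

```bash
python3 st.py c10
```

```text
t 9.675 housing mm [-22.2  -8.8  66.9] tilt 0.6947720754086842 -0.0029239312059802696 j [ 0.12  0.77  0.37  1.61 -0.73  1.44  2.71]
F hx,hy,z 1.2772999311673097 -1.351373124999224 3.745904163606877
```

Call:
{"method": "drive_tool", "body": {"commands": [[[-1,0,-0.0032,-0.0039,0,0,0],[-1,0,-0.0032,-0.0039,0,0,0]]]}}

```text
t: 10.02
tool_pos: [0.5627, -0.1176, 0.0649]
tcp_rot: [0.893, -0.419, -0.069, 0.149]
wrist_force: [-1.6, 3.9, 4.8]
grip_width: 0.0001
```

```bash
python3 st.py c11
```

```text
t 10.025 housing mm [-32.   -7.   64.9] tilt 0.6944311581405975 0.0024574945220936267 j [ 0.14  0.78  0.37  1.6  -0.72  1.45  2.71]
F hx,hy,z 4.194896663624425 0.24452650223851902 4.763539207614205
```

View pics/c11.png

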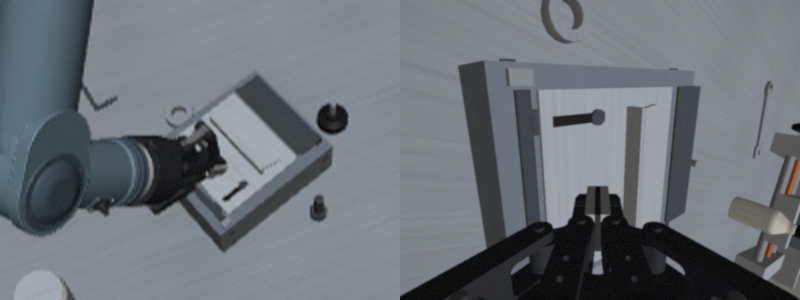

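Call:
{"method": "drive_tool", "body": {"commands": [[[-1,0,0.0008,-0.0022,0,0,0],[-1,0,0.0015,-0.0013,0,0,0]]]}}

```text
t: 10.38
tool_pos: [0.5635, -0.1199, 0.0625]
tcp_rot: [0.893, -0.419, -0.069, 0.148]
wrist_force: [-2.9, 2.7, 12.7]
grip_width: 0.0
```

```bash
python3 st.py c12
```

```text
t 10.375 housing mm [-34.4  -6.9  62.5] tilt 0.6943319141425687 0.0004295801903126056 j [ 0.14  0.79  0.38  1.59 -0.72  1.45  2.72]
F hx,hy,z 3.480809606856978 1.888092487890514 12.736227529578558
```

View pics/c12.png

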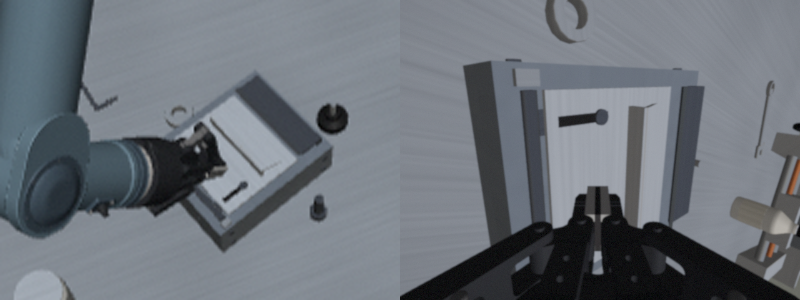

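Call:
{"method": "drive_tool", "body": {"commands": [[[-1,0,0.0032,0.0038,0,0,0],[-1,0,0.0032,0.0038,0,0,0],[-1,0,0.0032,0.0038,0,0,0]]]}}

```text
t: 10.85
tool_pos: [0.5601, -0.1099, 0.0626]
tcp_rot: [0.892, -0.423, -0.07, 0.146]
wrist_force: [-0.2, -2.5, 10.1]
grip_width: -0.0003
```

```bash
python3 st.py c13
```

```text
t 10.85 housing mm [-23.9  -6.9  62.6] tilt 0.6855635601169459 -0.0038241580336044827 j [ 0.12  0.77  0.37  1.62 -0.73  1.42  2.71]
F hx,hy,z -2.260554789068894 1.0129646642108059 10.116723158264366
```

View pics/c13.png

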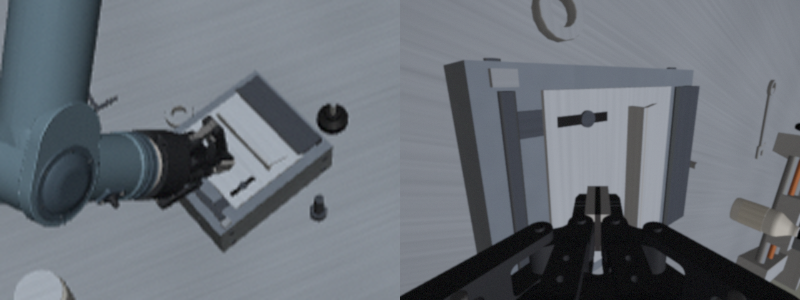

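Call:
{"method": "drive_tool", "body": {"commands": [[[-1,0,0.0032,0.0038,0,0,0],[-1,0,0.0032,0.0038,0,0,0],[-1,0,0.0032,0.0038,0,0,0],[-1,0,0,0,0,0,0]]]}}

```text
t: 11.45
tool_pos: [0.5556, -0.0965, 0.0624]
tcp_rot: [0.891, -0.423, -0.07, 0.146]
wrist_force: [0.2, -2.9, 9.9]
grip_width: 0.0003
```

```bash
python3 st.py c14
```

```text
t 11.45 housing mm [-9.8 -7.  62.4] tilt 0.683939802649937 -0.004485784680289178 j [ 0.11  0.75  0.37  1.65 -0.73  1.41  2.71]
F hx,hy,z -2.8436518057641136 0.781186321634745 9.921099732389886
```

View pics/c14.png

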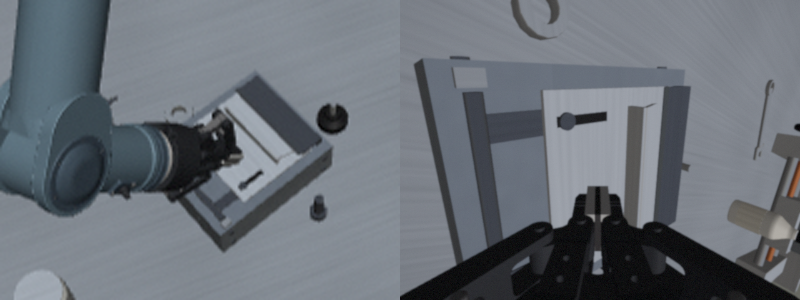

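Call:
{"method": "drive_tool", "body": {"commands": [[[-1,0,0.0032,0.0038,0,0,0],[-1,0,0.0025,0.0031,0,0,0]]]}}

```text
t: 11.8
tool_pos: [0.5543, -0.0914, 0.0622]
tcp_rot: [0.89, -0.426, -0.071, 0.144]
wrist_force: [2.3, -6.0, 9.2]
grip_width: -0.0001
```

```bash
python3 st.py c15
```

```text
t 11.8 housing mm [-4.5 -7.4 62.2] tilt 0.6771779349889114 -0.008752173066525905 j [ 0.1   0.74  0.37  1.66 -0.73  1.39  2.7 ]
F hx,hy,z -6.415304534949164 -0.28184942918708744 9.234151923724529
```

View pics/c15.png

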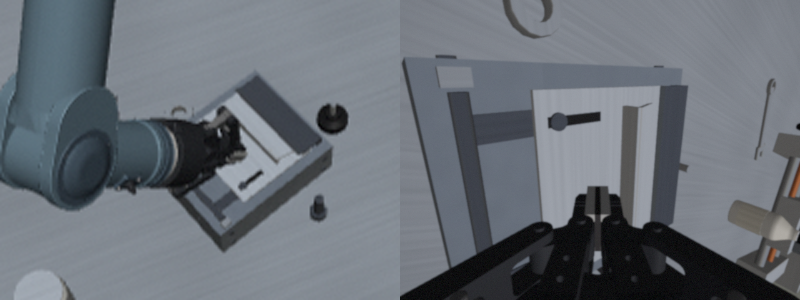

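Call:
{"method": "drive_tool", "body": {"commands": [[[-1,0,-0.004,0.003,0,0,0],[-1,0,-0.008,0.006,0,0,0],[-1,0,-0.025,0.01,0,0,0],[-1,0,-0.035,0.01,0,0,0],[-1,0,-0.035,0.01,0,0,0]]]}}

```text
t: 12.52
tool_pos: [0.5631, -0.1202, 0.1681]
tcp_rot: [0.892, -0.421, -0.069, 0.148]
wrist_force: [0.7, -0.1, -0.7]
grip_width: -0.0003
```

Call:
{"method": "drive_tool", "body": {"commands": [[[-1,0,-0.035,0,0,0,0],[-1,0,-0.035,0,0,0,0],[-1,0,0,0,0,0,0]]]}}

```text
t: 12.9
tool_pos: [0.5788, -0.1652, 0.2234]
tcp_rot: [0.892, -0.423, -0.07, 0.146]
wrist_force: [0.8, -0.5, -0.2]
grip_width: -0.0
```

```bash
python3 st.py c16; python3 - <<'E'
from h import *
q=grab_frame('scene');b=q['color'][230:330,235:345,::-1];cv2.imwrite('pics/s17.png',cv2.resize(b,None,fx=6,fy=6,interpolation=2))
v=np.load('v.npy')
def H(p):
    c,s=np.cos(v[2]),np.sin(v[2]);return np.array([v[0]+c*p[0]-s*p[1],v[1]+s*p[0]+c*p[1],p[2]])
S=lambda X:((proj(q,X)-[235,230])*6).round()
for s in (.014,.02,.024):
  for n in (0,.1): print(s,n,'crest',S(H((-.075+.07+s,-.05,.0735+.07*n))),'hinge edge',S(H((-.067+s,-.062,.0595))),S(H((-.067+s,.062,.0595))))
E
```

```text
t 12.9 housing mm [-82.3  -6.8 223.4] tilt 0.6846019941405029 -0.004591350273653427 j [ 0.16  0.65  0.43  1.44 -0.66  1.7   2.6 ]
F hx,hy,z -0.742164834314446 -0.6043419266799073 -0.24999554384615338
0.014 0 crest [418. 313.] hinge edge [320. 442.] [130. 236.]
0.014 0.1 crest [418. 305.] hinge edge [320. 442.] [130. 236.]
0.02 0 crest [430. 304.] hinge edge [332. 433.] [142. 228.]
0.02 0.1 crest [429. 296.] hinge edge [332. 433.] [142. 228.]
0.024 0 crest [437. 298.] hinge edge [340. 427.] [149. 222.]
0.024 0.1 crest [437. 290.] hinge edge [340. 427.] [149. 222.]
```

View pics/c16.png

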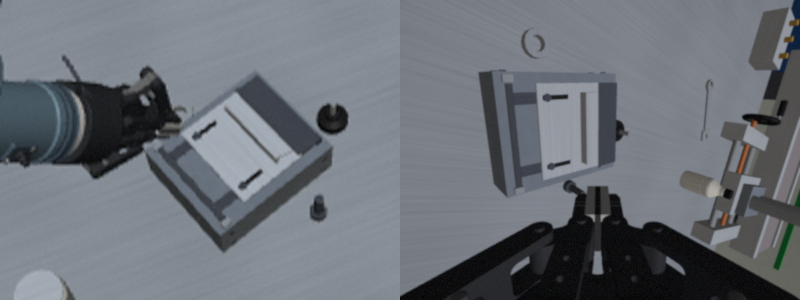

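View pics/s17.png

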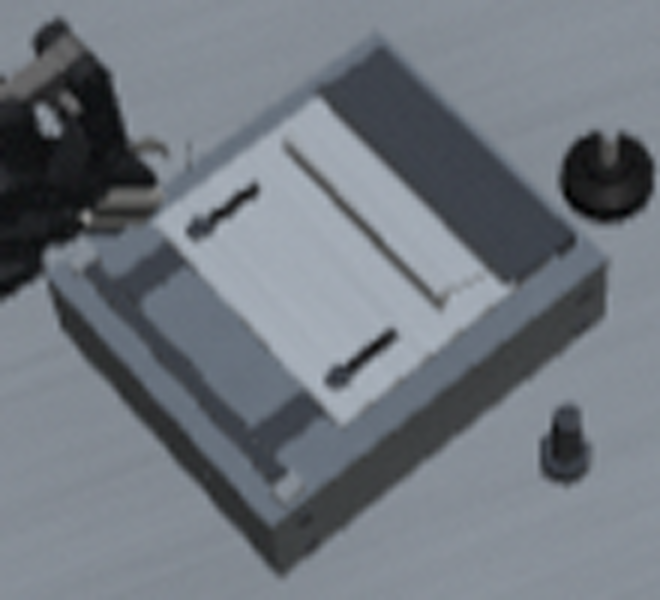

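```bash
python3 -c "
from workcell import manip
print(manip.hand_in())"
```

```text
the job is handed in; nothing more can be done
None
```

The cover is closed and its free edge is tucked under the lip, with the slide out about 24 mm of its 24. I handed the job in at about 13 s of the 38 s allowed.

- **How it went:** I folded the cover down with the shut fingertips. I then kept it pressed (about 10 N) and carried it out to its stop, so the edge went under the lip.
- **What pushed it out:** the friction of the pressed fingertip on the plate did the sliding, and the tip never visibly reached the thumb step's upright face. That differs from the wording of the task.
- **One thing went wrong and was mended:** the first press-down was not flat. The fold had dragged the plate out a few millimetres, so its edge rested on the lip's lead-in. The signs were a push of about 12 N that did not move the plate, and a tip that sat too high and rose as it slid outward. I dragged the plate back and pressed again; the tip then sat about 3.7 mm lower under 13 N. Only after that did I slide it out.
- **Last checks:** with the gripper lifted clear (TCP 223 mm above the deck, wrist force near zero), the picture shows the cover still lying flat. The step crest and the hinge-side edge match the 24 mm prediction to within a pixel. The nearby collar, knob and bolt look unmoved by eye, but I did not re-measure any of the loose parts.
- **Not confirmed:** the cover angle and slide come from camera images and tip height, not direct readings, and the hand-in gives no verdict.

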